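# Try one valve of a cylinder head by fingertip

### The arm

A 6-joint arm with a two-finger parallel gripper is mounted at the origin on the work surface. World frame = base frame: x ahead of the robot, y to its left, z up, the work surface at z = 0. Lengths are in m, angles in rad, forces in N, time in s.
With the tool pointing down it reaches from about 0.25 to 0.725 m from the base axis. Payload 4 kg.
Tool frame: the origin (TCP) lies between the finger pads; the fingertips stand 11 mm ahead of it and the grasp point (between the pads) lies 8 mm behind it; z points along the fingers, y is the line along which they close (so a half turn about z gives the same grasp; the last joint's range is limited). The gripper opens to 85 mm and grips with 20 to 120 N. Pads are 22 mm wide; open, the fingers measure 114 mm over their backs; the gripper's body (76 mm by 85 mm) begins 54 mm behind the grasp point. The pads swing forward as they close: fully open they stand 13 mm farther back than shut.
Start: joints at [-1.33, 0.241, 0.005, 1.335, 0, 1.571], TCP at [0.119, -0.486, 0.242] pointing down, gripper open.
Joint ranges: [-2.72, 2.72], [-1.05, 1.87], [-1.09, 1.28], [-1.99, 2.15], [-1.42, 1.44], [-3.14, 3.14]. Speed limits (rad/s): [2.79, 2.79, 3.14, 3.14, 3.14, 3.14].

### API

Orientations are given as [roll, pitch, yaw] about the fixed x, y, z axes, in that order (R = Rz(yaw) Ry(pitch) Rx(roll)).
In Python, from workcell import manip gives the robot as it stands.
- The arm moves only by the tool drive_tool, never from a script. Its argument "rows" is text: rows parted by semicolons, each of 7 numbers parted by spaces: the shift along the tool's x, y, z as a fraction of full scale, then the turn, a rotation vector about the tool's x, y, z as a fraction of full scale, then the opening, from 0 (shut) to 1 (fully open). In form: tx ty tz ax ay az gripper; .... A call has 1 to 20 rows; each row is the pose to reach, as a shift and turn from the pose commanded when the call began, along the tool's axes at that moment; what a row does not reach only later rows make up. Full scale, the value 1, is 75 cm for a shift and pi/2 rad for a turn. A row lasts 1/8 s, in which the tool goes at most 62.5 mm and 10.7 degrees, less where a joint would pass 70% of its speed; a pose out of reach is approached as far as the arm can. A call with a number of a shift or a turn outside -1 to 1 is refused whole. A call with a gripper value outside its range is refused whole. The fingers move at their own pace and stop on an object; "newtons" is the grip in N (left out, the last holds). Time passes only in rows, so rows that repeat a pose let the fingers close. It gives the time, the measured TCP pose, the force, the opening and the grip force at its end, in the units of the state.
- manip.read_state(): the state, without advancing time (a new reading comes with each control period).
- manip.capture(name): name is "side" or "top" or "wrist"; returns (picture, depth): 480x640x3 uint8, blue, green, red; 480x640 float32, m along the optical axis (not along the pixel's ray), 0 where there is no reading.
- manip.camera_model(name): a dict with "fx", "fy", "cx", "cy" (pixels), "extrinsics" (4x4, takes a point from world to camera coordinates); the wrist camera has in their place "T_tool_cam" (4x4, takes a point from camera to tool coordinates, whose origin is the TCP and whose axes are the flange's). Camera axes: x right, y down, z forward; pixel columns grow to the right and rows downward; lengths in m; the calibration is good to about 2 mm. A picture is of the moment at which its call begins: read the wrist's pose just before it. camera_model takes no time and is no camera call.
- manip.close_job(): hands the job in; it is judged then, once.
The state is a dict: "clock": time; "joints": joint angles; "dq": joint speeds; "joint_torque": joint torques, N m; "tcp_pos": TCP position; "eef_rot": TCP orientation; "force": force on the tool from outside, world axes, zero at the start; "ft_torque": the same for the moment, N m; "grip_width": finger opening in m; "grip_force": force on a finger pad.
Only numpy, scipy, OpenCV 4.12 (cv2) and the standard library are available. Lean on these libraries where they do the work, as an engineer would, in place of code of your own. Each camera call takes 0.05 s, during which the arm holds its last target. There are 200 camera calls.

### The job

The two-cylinder head on the bench has been fitted with light checking springs. With the fingertips, gently press the stem of the outermost valve at the water-outlet end down by about 5 mm to feel that it moves freely, let it come back up fully closed, and withdraw. Press no other valve, do not shift the head, and leave the spare parts and the spanner where they are.

Things in the scene. Friction and masses are not known exactly. Their poses are not given: they have to be found in the camera images.
- head: Aluminium two-cylinder head, 6 kg, 220 x 150 mm, cover rail 75 mm high, lying loose at any yaw on two battens 36 mm high. Origin: centre of its underside, 36 mm above the bench; x along its length to the water-outlet end, z up. Four valves in a row at x = 68, 26, -26, -68 mm, y = -10 mm. Apart from the valves nothing on it is above 75 mm. Four level studs stick out of its -y side to y = -105 mm.
- outlet_end (a point): Centre of the mouth of the water outlet: a round level hose spigot, 32 mm diameter, 40 mm long, on a two-bolt flange on one end face of the head (the other end has only a flat plug). At x = 160, y = 0, z = 34 mm in the head's frame.
- valve_outlet_end_tip (a point): The stem top of the valve to press, the one nearest the outlet: an 8 mm round stem standing 8 mm above a 28 mm retainer disc on a coil spring; tip 111 mm above the head's underside, 147 mm above the bench. The next valve, alike, is 42 mm away. Moves straight down: about 4 N starts it, 7 N at 5 mm, 10 N at 9 mm, stop at 12 mm; springs back by itself.
- valve_outlet_end (a joint): How far the valve to press is open, in m: 0 closed (as it starts), growing as its stem is pressed down, at most 0.012.
- valve_2 (a joint): Opening in m of the second valve from the water outlet (head x = +26 mm). Leave it closed (0).
- valve_3 (a joint): Opening in m of the third valve from the water outlet (head x = -26 mm). Leave it closed (0).
- valve_far_end (a joint): Opening in m of the valve farthest from the water outlet (head x = -68 mm). Leave it closed (0).
- spare_valve: Loose spare valve standing upside down on its 31 mm head on the bench beside the head casting, stem 8 mm thick, 100 mm tall. Origin at the centre of its foot, z up. Leave it standing.
- spare_spring: Loose spare coil spring standing upright on the bench, 25 mm diameter, 42 mm tall. Origin at the centre of its foot, z up. Leave it standing.
- spanner: Loose steel spanner lying flat on the bench, 170 mm long along its x axis, 38 mm wide at the jaw, 8 mm thick, origin near the middle of its underside. Leave it.
There are look-alikes about, which are no part of the job. What is meant by the spare_valve is not brown, orange or yellow, and is the smaller of those in its own colour.

How it is judged:
On the way, in this order (a step that is already met when the one before it is completed fails the run):
1. the valve nearest the water outlet is pressed 3 to 9 mm open by the fingers (value of joint valve_outlet_end between 0.003 and 0.009 m and contact force between the fingers and head above 1 N), for 0.2 s.
2. it has come back up closed and the fingers are off it (value of joint valve_outlet_end below 0.001 m and contact force between the fingers and head below 0.2 N), for 0.2 s.
At the end, for the whole second after the job is handed in: All four valves closed (within 1 mm), the head at rest within 6 mm of where it lay (outlet within 8 mm), spare valve and spare spring standing and, like the spanner, within 10 mm of where they were (value of joint each of valve_outlet_end, valve_2, valve_3, valve_far_end below 0.001 m and distance of head from where it was at the start of the episode below 0.006 m and distance of outlet_end from where it was at the start of the episode below 0.008 m and linear speed of head below 0.01 m/s and distance of each of spare_valve, spare_spring, spanner from where it was at the start of the episode below 0.01 m and angle between each of spare_valve, spare_spring's own z axis and vertical below 0.2 rad); the robot touches nothing.
It fails at once if another valve is pressed open by more than 1 mm (value of joint any of valve_2, valve_3, valve_far_end above 0.001 m).
It fails at once if the valve is pressed much too far (over 9 mm) (value of joint valve_outlet_end above 0.009 m).
It fails at once if the fingers bear on the head or its valves with more than 20 N (contact force between the fingers and head above 20 N).
It fails at once if the head is shifted by more than 6 mm, or lifted (distance of head from where it was at the start of the episode above 0.006 m or distance of outlet_end from where it was at the start of the episode above 0.008 m).
It fails at once if a spare part or the spanner is moved by more than 10 mm or knocked over (distance of any of spare_valve, spare_spring, spanner from where it was at the start of the episode above 0.01 m or angle between any of spare_valve, spare_spring's own z axis and vertical above 0.2 rad).
It also fails if it takes over 34 s, if anything falls off the work surface, if the arm or the gripper's body presses on something with over 40 N, if the wrist force passes 120 N, or if a joint passes its speed limit or range.

## Working session

There is one attempt and no reset: what is moved stays moved. The work goes in short steps, Python scripts to look and compute and a tool call to move; the robot and the scene stay as the last step left them, time stands still between calls to the robot, and variables do not carry over. Pictures are saved under pics/ and viewed, at most 10 in all, crops included, and the job is handed in when it is done.

Besides the shell and the picture viewer there is one more tool, called after ">>>" in YAML: its name, and indented under it one key for each argument. drive_tool: Moves the arm, as the interface text tells. Its arguments: {"type":"object","properties":{"rows":{"type":"string"},"newtons":{"type":"number"}},"required":["rows"]}

```bash
mkdir -p pics
cat > h.py <<'E'
import numpy as np, cv2
from workcell import manip
def ray(cam,u,v,T=None):
    m=manip.camera_model(cam)
    d=np.array([(u-m['cx'])/m['fx'],(v-m['cy'])/m['fy'],1.0])
    C=np.linalg.inv(np.array(m['extrinsics'])) if T is None else T@np.array(m['T_tool_cam'])
    return C[:3,3],C[:3,:3]@d
def at_z(cam,u,v,z,T=None):
    o,d=ray(cam,u,v,T); return o+d*(z-o[2])/d[2]
def at_d(cam,u,v,dep,T=None):
    o,d=ray(cam,u,v,T); return o+d*dep
E
python3 - <<'E'
from h import *
print({k:np.round(v,3).tolist() for k,v in manip.read_state().items()})
for c in("top","side"):
    p,d=manip.capture(c); cv2.imwrite(f"pics/{c}0.png",p); np.save(f"{c}0.npy",d)
    print(manip.camera_model(c))
E
```

```text
{'clock': 0.0, 'joints': [-1.33, 0.241, 0.004, 1.335, -0.0, 1.571], 'dq': [-0.003, 0.0, 0.001, -0.002, -0.001, -0.001], 'joint_torque': [0.001, -37.232, 25.241, 0.017, -0.0, -0.0], 'tcp_pos': [0.119, -0.485, 0.241], 'eef_rot': [-3.139, 0.0, 0.241], 'force': [-1.228, -1.409, 0.931], 'ft_torque': [-0.051, -0.014, 0.02], 'grip_force': 0.0, 'grip_width': 0.085}
{'fx': 443.1725924993128, 'fy': 443.1725924993128, 'cx': 327.2582979598753, 'cy': 238.71208153100673, 'extrinsics': array([[ 0.01110906, -0.99932683,  0.03496398,  0.02311103],
       [-0.9929185 , -0.01516027, -0.11782623,  0.57852254],
       [ 0.11827697, -0.03340744, -0.99241851,  0.75778603],
       [ 0.        ,  0.        ,  0.        ,  1.        ]])}
{'fx': 511.6487582274452, 'fy': 511.6487582274452, 'cx': 321.3097744036035, 'cy': 239.22347930213851, 'extrinsics': array([[-7.91841879e-01, -6.10725835e-01, -6.26990457e-04,
         4.82947088e-01],
       [-4.61830393e-01,  5.99461339e-01, -6.53726847e-01,
         3.26268631e-01],
       [ 3.99623731e-01, -5.17358732e-01, -7.56730346e-01,
         6.04221817e-01],
       [ 0.00000000e+00,  0.00000000e+00,  0.00000000e+00,
         1.00000000e+00]])}
```

View pics/top0.png

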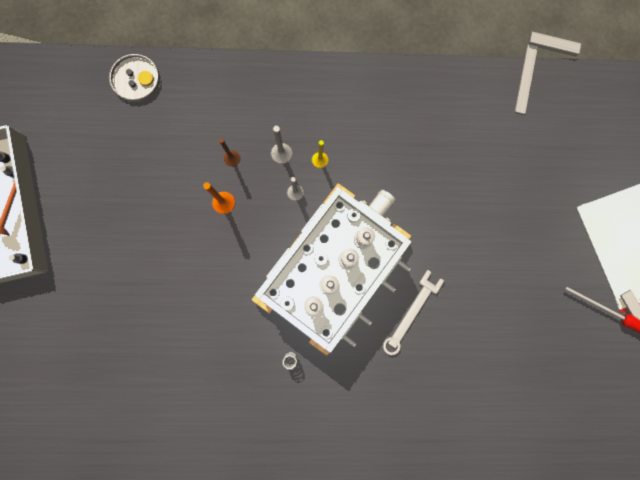

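View pics/side0.png

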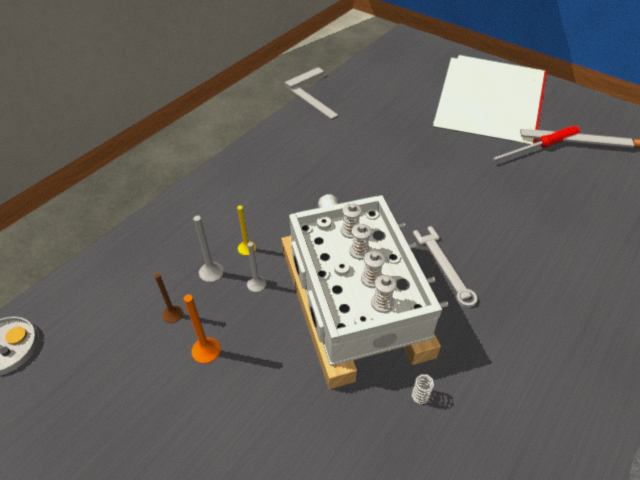

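The top view shows the outlet spigot at about (384,203). The valve to press is at (366,237) and its neighbour at (349,259). The side view agrees: target at (351,208), next at (361,228).

Run:
```python
from h import *
for c,bx in(("top",(230,170,440,370)),("side",(270,180,450,360))):
    p=cv2.imread(f"pics/{c}0.png")[bx[1]:bx[3],bx[0]:bx[2]]
    cv2.imwrite(f"pics/{c}c.png",cv2.resize(p,None,fx=3,fy=3,interpolation=cv2.INTER_CUBIC))
for u,v in((366,237),(349,259),(330,285),(313,307)): print(at_z("top",u,v,.147))
for u,v in((351,208),(361,228)): print(at_z("side",u,v,.147))
print(at_z("top",384,203,.08))
```

```text
[ 0.56823017 -0.02489325  0.147     ]
[0.53406569 0.00106785 0.147     ]
[0.49433916 0.02962118 0.147     ]
[0.46122671 0.05479447 0.147     ]
[ 0.57066438 -0.0187041   0.147     ]
[0.53739978 0.00423702 0.147     ]
[ 0.63545934 -0.06382978  0.08      ]
```

View pics/topc.png

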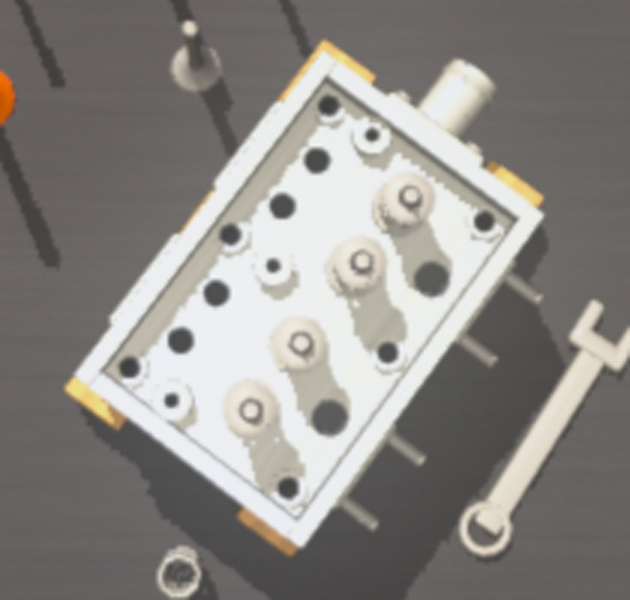

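Refined target tip in the crop: (411,195), i.e. (367,235) in full-size pixels, at about (0.571, -0.026). The row's yaw is about -0.64. Next I hover above it with the fingers shut.

>>> drive_tool:
  rows: "0.732 -0.452 -0.02 0 0 0.561 0;0.732 -0.452 -0.02 0 0 0.561 0;0.732 -0.452 -0.02 0 0 0.561 0;0.732 -0.452 -0.02 0 0 0.561 0;0.732 -0.452 -0.02 0 0 0.561 0;0.732 -0.452 -0.02 0 0 0.561 0;0.732 -0.452 -0.02 0 0 0.561 0;0.732 -0.452 -0.02 0 0 0.561 0;0.732 -0.452 -0.02 0 0 0.561 0;0.732 -0.452 -0.02 0 0 0.561 0;0.732 -0.452 -0.02 0 0 0.561 0;0.732 -0.452 -0.02 0 0 0.561 0;0.732 -0.452 -0.02 0 0 0.561 0;0.732 -0.452 -0.02 0 0 0.561 0;0.732 -0.452 -0.02 0 0 0.561 0;0.732 -0.452 -0.02 0 0 0.561 0;0.732 -0.452 -0.02 0 0 0.561 0"

```text
clock: 2.22
tcp_pos: [0.4278, -0.2483, 0.257]
eef_rot: [-3.092, 0.002, -0.554]
force: [0.1, 0.3, -0.1]
grip_width: -0.0003
grip_force: 0.0
```

Run:
```python
from h import *
s=manip.read_state(); print({k:np.round(s[k],4).tolist() for k in('clock','joints','tcp_pos','eef_rot','force','grip_width')})
p,d=manip.capture("wrist"); cv2.imwrite("pics/w1.png",p); np.save("w1.npy",d)
print(manip.camera_model("wrist"))
```

```text
{'clock': 2.225, 'joints': [-0.5552, 0.2255, 0.0227, 1.3701, 0.0497, 3.1406], 'tcp_pos': [0.4278, -0.2483, 0.257], 'eef_rot': [-3.0919, 0.002, -0.5542], 'force': [0.1246, 0.2573, -0.1498], 'grip_width': -0.0003}
{'fx': 334.0908861993099, 'fy': 334.0908861993099, 'cx': 320.13538858822466, 'cy': 246.30475073227365, 'T_tool_cam': array([[-1.24478729e-03, -9.62501348e-01, -2.71274042e-01,
         6.90040657e-02],
       [ 9.99999208e-01, -1.24789499e-03, -1.61038991e-04,
         3.64517180e-04],
       [-1.83521273e-04, -2.71274028e-01,  9.62502139e-01,
        -1.32986426e-01],
       [ 0.00000000e+00,  0.00000000e+00,  0.00000000e+00,
         1.00000000e+00]])}
```

View pics/w1.png

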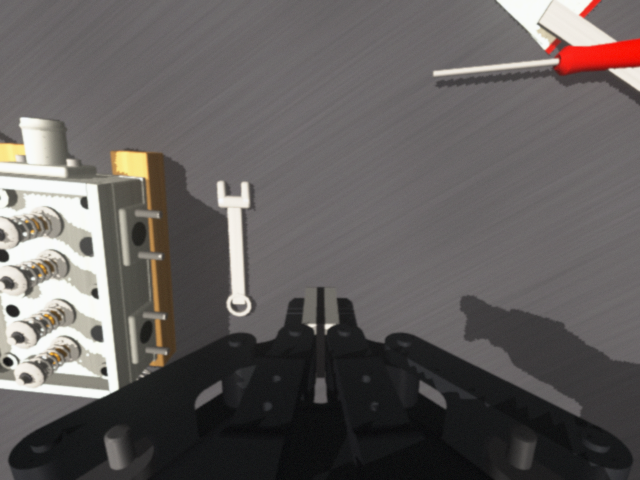

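The picture shows the gripper still beside the head, with the outlet at (45,140) and the valves at left. The last joint ran into its limit. I'll turn the other way, to a yaw of about 0.93, with the fingers' closing line along the row.

>>> drive_tool:
  rows: "0 0 0 0 0 -0.945 0;0 0 0 0 0 -0.945 0;0 0 0 0 0 -0.945 0;0 0 0 0 0 -0.945 0;0.006 -0.352 0 0 0 -0.945 0;0.006 -0.352 0 0 0 -0.945 0;0.006 -0.352 0 0 0 -0.945 0;0.006 -0.352 0 0 0 -0.945 0;0.006 -0.352 0 0 0 -0.945 0;0.006 -0.352 0 0 0 -0.945 0;0.006 -0.352 0 0 0 -0.945 0;0.006 -0.352 0 0 0 -0.945 0;0.006 -0.352 0 0 0 -0.945 0"

```text
clock: 3.9
tcp_pos: [0.57, -0.0277, 0.2703]
eef_rot: [-3.135, -0.049, 0.928]
force: [-0.6, 0.6, -0.5]
grip_width: -0.0001
grip_force: 0.0
```

```bash
cat >> h.py <<'E'
from scipy.spatial.transform import Rotation as R
def toolT(s):
    T=np.eye(4);T[:3,:3]=R.from_euler('xyz',s['eef_rot']).as_matrix();T[:3,3]=s['tcp_pos'];return T
def plan(s,p,yaw):
    T=toolT(s);d=T[:3,:3].T@(np.array(p)-T[:3,3])/.75
    r=(R.from_matrix(T[:3,:3]).inv()*R.from_euler('xyz',[np.pi,0,yaw])).as_rotvec()/(np.pi/2)
    return np.round(np.r_[d,r],4)
E
python3 - <<'E'
from h import *
s=manip.read_state(); print({k:np.round(s[k],4).tolist() for k in('clock','joints','tcp_pos','eef_rot','force','grip_width')})
p,d=manip.capture("wrist"); cv2.imwrite("pics/w2.png",p); np.save("w2.npy",d)
print(plan(s,[.571,-.026,.21],.93))
E
```

```text
{'clock': 3.9, 'joints': [-0.0715, 0.3573, 0.2369, 1.4289, 0.0448, 2.1426], 'tcp_pos': [0.57, -0.0277, 0.2703], 'eef_rot': [-3.1354, -0.0493, 0.9278], 'force': [-0.5832, 0.5711, -0.5389], 'grip_width': -0.0001}
[-0.0014  0.0002  0.0804 -0.0039 -0.0314 -0.0013]
```

View pics/w2.png

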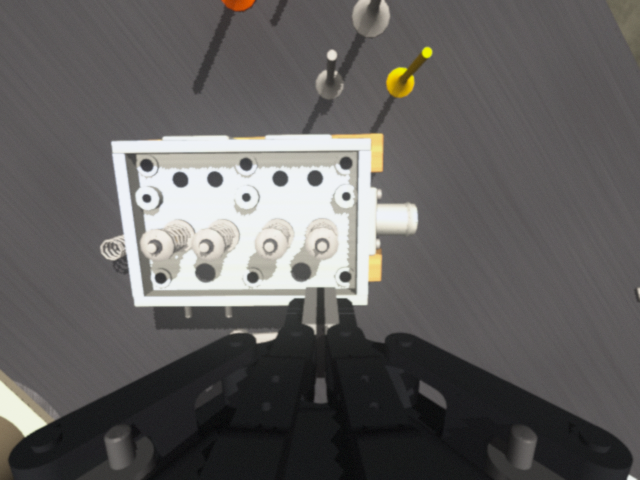

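The target stem top is at about (320,244) in the wrist view and its neighbour at (270,245). The outlet is on the right at (400,218). I'll level the tool, come lower and look again.

>>> drive_tool:
  rows: "-0.001 0 0.03 -0.004 -0.031 -0.001 0;-0.001 0 0.08 -0.004 -0.031 -0.001 0;-0.001 0 0.11 -0.004 -0.031 -0.001 0;-0.001 0 0.11 -0.004 -0.031 -0.001 0;-0.001 0 0.11 -0.004 -0.031 -0.001 0;-0.001 0 0.11 -0.004 -0.031 -0.001 0"

```text
clock: 4.7
tcp_pos: [0.5729, -0.0237, 0.1892]
eef_rot: [3.139, -0.002, 0.931]
force: [-0.5, -0.2, -0.1]
grip_width: -0.0002
grip_force: 0.0
```

Run:
```python
from h import *
s=manip.read_state(); print({k:np.round(s[k],4).tolist() for k in('clock','tcp_pos','eef_rot','force')})
p,d=manip.capture("wrist"); T=toolT(s); np.save("T3.npy",T)
cv2.imwrite("pics/w3.png",cv2.resize(p[150:400,200:440],None,fx=2.4,fy=2.4,interpolation=cv2.INTER_CUBIC))
T0=np.eye(4);T0[:3,:3]=R.from_euler('xyz',[-3.1354,-.0493,.9278]).as_matrix();T0[:3,3]=[.57,-.0277,.2703]
print(at_z("wrist",320,244,.147,T0))
```

```text
{'clock': 4.7, 'tcp_pos': [0.5729, -0.0237, 0.1892], 'eef_rot': [3.1392, -0.0023, 0.9314], 'force': [-0.4839, -0.2416, -0.0907]}
[ 0.57187686 -0.02407839  0.147     ]
```

View pics/w3.png

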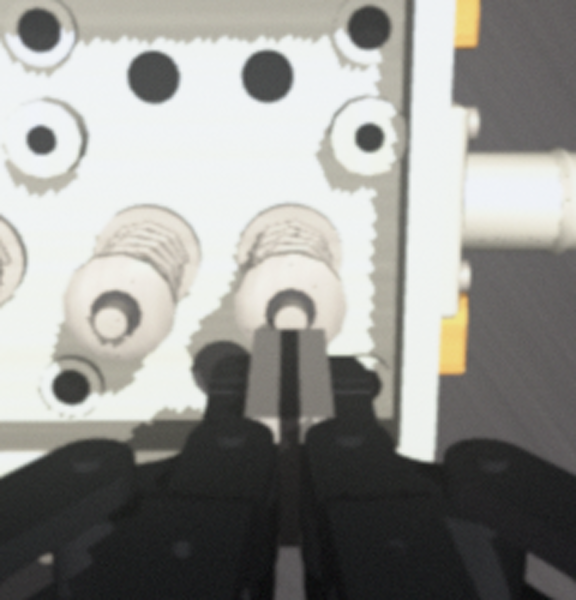

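The target tip is at crop (292,320), i.e. (321.7,283.3) full-size, lined up with the finger seam. The neighbour is well clear at crop (110,322).

Run:
```python
from h import *
T=np.load("T3.npy"); q=at_z("wrist",321.7,283.3,.147,T); print(q, T[:3,:3].T@(q-T[:3,3]))
print(plan(manip.read_state(),[*q[:2],.160],.93))
```

```text
[ 0.57227301 -0.02648484  0.147     ] [-0.00267331  0.0010584   0.04221071]
[-0.0035  0.0016  0.0388  0.0014 -0.0014  0.0009]
```

>>> drive_tool:
  rows: "-0.0035 0.0015 0.015 0 0 0 0;-0.0035 0.0015 0.03 0 0 0 0;-0.0035 0.0015 0.036 0 0 0 0;-0.0035 0.0015 0.036 0 0 0 0;-0.0035 0.0015 0.036 0 0 0 0"

```text
clock: 5.38
tcp_pos: [0.5715, -0.0262, 0.1607]
eef_rot: [3.141, -0.001, 0.932]
force: [-0.1, 0.3, 0.5]
grip_width: 0.0002
grip_force: 0.0
```

>>> drive_tool:
  rows: "0 0 0.002 0 0 0 0;0 0 0.004 0 0 0 0;0 0 0.004 0 0 0 0;0 0 0.004 0 0 0 0"

```text
clock: 5.88
tcp_pos: [0.5716, -0.0262, 0.1581]
eef_rot: [3.141, -0.001, 0.932]
force: [-0.6, -0.0, 3.4]
grip_width: 0.0001
grip_force: 1.6
```

>>> drive_tool:
  rows: "0 0 0.002 0 0 0 0;0 0 0.004 0 0 0 0;0 0 0.006 0 0 0 0;0 0 0.006 0 0 0 0;0 0 0.006 0 0 0 0;0 0 0.006 0 0 0 0"

```text
clock: 6.62
tcp_pos: [0.5716, -0.0263, 0.1538]
eef_rot: [3.141, -0.001, 0.932]
force: [-1.2, 0.0, 7.0]
grip_width: -0.0002
grip_force: 3.1
```

>>> drive_tool:
  rows: "0 0 0.0007 0 0 0 0;0 0 0.0007 0 0 0 0;0 0 0.0007 0 0 0 0;0 0 0.0007 0 0 0 0"

```text
clock: 7.12
tcp_pos: [0.5716, -0.0263, 0.1533]
eef_rot: [3.141, -0.001, 0.932]
force: [-1.8, -0.1, 6.5]
grip_width: 0.0
grip_force: 3.2
```

>>> drive_tool:
  rows: "0 0 -0.003 0 0 0 0;0 0 -0.006 0 0 0 0;0 0 -0.01 0 0 0 0;0 0 -0.03 0 0 0 0;0 0 -0.06 0 0 0 0;0 0 -0.1 0 0 0 0;0 0 -0.12 0 0 0 0;0 0 -0.12 0 0 0 0;0 0 -0.12 0 0 0 0;0 0 -0.12 0 0 0 0"

```text
clock: 8.38
tcp_pos: [0.5706, -0.0263, 0.2411]
eef_rot: [-3.139, 0.001, 0.932]
force: [0.4, -0.4, 0.6]
grip_width: -0.0003
grip_force: 0.0
```

Run:
```python
from h import *
s=manip.read_state(); print({k:np.round(s[k],4).tolist() for k in('clock','tcp_pos','force')})
p,d=manip.capture("wrist"); cv2.imwrite("pics/w4.png",p)
```

```text
{'clock': 8.375, 'tcp_pos': [0.5706, -0.0263, 0.2411], 'force': [0.3517, -0.4027, 0.5773]}
```

View pics/w4.png

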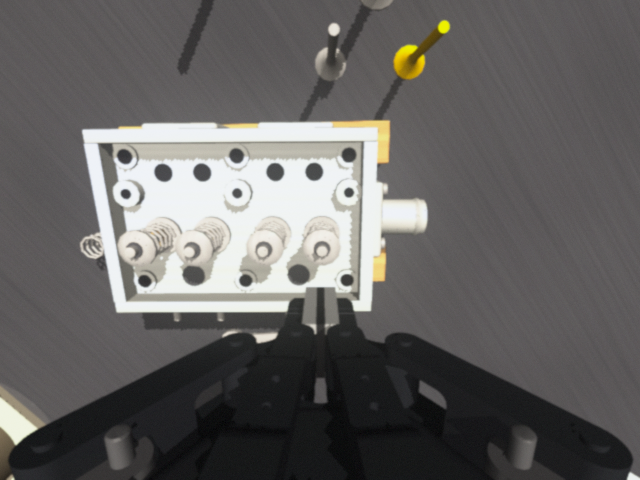

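The valve at (320,248) is back up level with its neighbours. The head and the spare parts are undisturbed, and the fingers are clear. Handing in.

```bash
python3 -c "
from workcell import manip
print(manip.close_job())"
```

```text
the job is handed in; nothing more can be done
None
```

I pressed the valve at the water-outlet end down about 5 mm (around 7 N), let it spring back closed, withdrew clear and handed the job in; the verdict was not shown, but the last picture showed nothing else disturbed.

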